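# Hang the collection bottle in its bracket and close the gate

### The job

Hang the collared bottle in the fork bracket: bring its neck in through the open mouth between the two prongs, with the collar above the prongs and the body below them, lower the collar onto the prongs behind the small lips, and let go. Then swing the bracket's gate fully shut across the mouth, so that the bottle cannot slide out. Do not tip the bottle over, and leave the carton, the tape roll and the finger oximeter where they are.

Things in the scene. Friction and masses are not known exactly. Their poses are not given: they have to be found in the camera images.
- bottle: White round bottle, ribbed grey cap, 177 mm tall, loose, about 0.18 kg. Origin: centre of underside, z up its axis. Body 66 mm in diameter up to z 88, shoulder narrowing to z 100; neck 24 in diameter, z 100 to 126; collar 50 in diameter, z 126 to 132; cap 38 in diameter, z 132 to 177: grip the cap from above, fingertips above the collar. Body and collar are wider than the bracket's slot.
- collar (a point): Point on the bottle's axis at the underside of its collar, 126 mm above its origin.
- holder: Metal fork bracket, fixed. Origin on the worktop under the seat; x points from the open mouth to the closed rear of the fork, z up. Foot x -83 to 67 mm, 120 wide, 10 high; upright at x 38 to 54. Fork plate 8 mm thick, z 148 to 156 mm: prongs from x -72 to 18, each 20 wide, with a slot 32 mm wide between them (neck 24), open at -x. Nothing above z 163 but the gate.
- seat (a point): Centre of the seat: holder x = y = 0, at the prongs' top, z 156 mm; axes as the holder. The collar's underside rests here. Lips 6 mm high (tops at z 162) stand on both prongs at x -29 to -23 mm: the collar passes over them and goes down behind them. A ledge behind the seat (x 29 to 38 mm) has its top at z 163.
- gate (a joint): Gate hinge (vertical axis), rad. 0: shut, the 76 mm bar lies across the mouth from the left (+y) prong's end to the right one. Grows as the bar swings out to the holder's -x (1.57: along -x) and on to +y; limit 3.1. Stays where it is left. Bar at z 158 to 167 mm.
- gate_knob (a point): Centre line of the gate's upright round black knob, 60 mm from the hinge, at z 195 mm: knob 18 mm in diameter from z 183 to 207 mm, on a stem 11 mm in diameter. Pinch it from above or push it sideways.
- gate_hinge (a point): Point on the gate's hinge axis at z 195 mm; in the holder frame x -62, y 40 mm, on an ear beside the left prong.
- carton: Small white folding carton, 53 x 88 x 30 mm, loose, bystander. Origin at the centre of its underside.
- tape: Roll of white surgical tape lying flat, 77 mm in diameter, 25 mm high, loose, bystander. Origin at the centre of its underside.
- oximeter: Blue and white finger oximeter, 34 x 58 x 31 mm, loose, bystander. Origin at the centre of its underside.
There are look-alikes about, which are no part of the job. Of the things like the bottle, leave any that is blue or orange; of the rest the larger one is meant.

How it is judged:
By the outcome, as a careful person would: the job done as asked, in the order asked, and still so for the second after the job is handed in, with the robot touching nothing.
It also fails if it takes over 59 s, if anything falls off the work surface, if the arm or the gripper's body presses on something with over 40 N, if the wrist force passes 120 N, or if a joint passes its speed limit or range.

### The arm

A 6-joint arm with a two-finger parallel gripper is mounted at the origin on a cart in front of the work surface, level with it; the furniture and walls round the work are solid. World frame = base frame: x ahead of the robot, y to its left, z up, the work surface at z = 0. Lengths are in m, angles in rad, forces in N, time in s.
With the tool pointing down it reaches from about 0.375 to 0.9 m from the base axis. Payload 3.1 kg.
Tool frame: the origin (TCP) lies midway between the tips of the shut fingers; the grasp point (between the pads) lies 19 mm behind it (arm.tcp_to_grasp is the distance from the TCP to the grasp point, in m); z points along the fingers, y is the line along which they close (so a half turn about z gives the same grasp; the last joint's range is limited). The gripper opens to 85 mm and grips with 20 to 120 N. Pads are 22 mm wide; open, the fingers measure 114 mm over their backs; the gripper's body (76 mm by 85 mm) begins 54 mm behind the grasp point. The pads swing forward as they close: fully open they stand 13 mm farther back than shut.
Start: joints at [0.939, 0.527, 1.433, -0, 1.181, -0.178], TCP at [0.274, 0.562, 0.231] pointing down, gripper open.
Joint ranges: [-3.08, 3.08], [-0.75, 2.2], [0.22, 2.44], [-1.43, 4.57], [0, 2.65], [-2.85, 2.85]. Speed limits (rad/s): [2.79, 2.79, 3.14, 3.14, 3.14, 3.14].

### API

Orientations are given as a rotation vector (axis times angle).
In Python, from rig import telemetry, vision, arm, finder gives the robot as it stands.
- The arm moves only by the tool move_arm, never from a script. Its arguments are lists of equal length, an entry for each row: "translation": the shift along the tool's x, y, z in cm, a list of three; "twist": the turn about the tool's z in degrees; "gripper": the opening, from 0 (shut) to 1 (fully open). In form: {"translation": [[dx, dy, dz], ...], "twist": [twist, ...], "gripper": [gripper, ...]}. A call has 1 to 12 rows; each row shifts and turns the commanded pose from where the row before left it, along the tool's axes as they then stand; what a row does not reach is not made up. A row lasts 1/12 s, in which the tool goes at most 41.7 mm and 7.16 degrees, less where a joint would pass 70% of its speed; a pose out of reach is approached as far as the arm can. A call is refused whole if a number of a shift passes 4.17 or a number of a turn 7.16, either way. A call with a gripper value outside its range is refused whole. The fingers move at their own pace and stop on an object; the grip force is fixed at half the most. Time passes only in rows, so rows that do not move let the fingers close. It gives the time, the measured TCP pose, the force, the opening and the grip force at its end, in the units of the state.
- telemetry.sense(): the state, without advancing time (a new reading comes with each control period).
- vision.get_image(name): name is "scene" or "top" or "wrist"; returns a dict with "frame" (400x640x3 uint8, blue, green, red), "z_map" (400x640 float32, m along the optical axis (not along the pixel's ray), 0 where there is no reading), "intrinsics" (3x3 intrinsics, pixels), "distortion" ([k1, k2, p1, p2, k3] as OpenCV has them; the pictures are not rectified), "eye" and "attitude" of the camera in the world; the wrist camera has in their place "mount" (4x4, takes a point from camera to tool coordinates, whose origin is the TCP and whose axes are the flange's). Camera axes: x right, y down, z forward; pixel columns grow to the right and rows downward; lengths in m; the calibration is good to about 2 mm. A picture is of the moment at which its call begins: read the wrist's pose just before it.
- arm.finish_job(): hands the job in; it is judged then, once.
Trained networks look in a picture, given as the dict that the camera call returned (one of the last four; its "shot" number tells which), for a name from the list of things; names that differ only in an ending like _2 or _b are one class to them, and where a whole thing is asked for, a point or a joint stands for the part that bears it (a point fixed in the world has none). Each returns a list of dicts, best first, with "score" (0 to 1); they miss things now and then, are a little off and sometimes report something else, mostly with a low value. They report only what shows in the picture. A call takes as long as a camera call. They do not tell look-alikes from the thing itself.
- finder.silhouettes(picture, thing): "region" (400x640 bool, what is visible of it) and "at" ([column, row] as shares, 0 to 1, of the picture: columns of its width, rows of its height, amid what is visible of it).
- finder.spot_point(picture, thing): "at" ([column, row] as shares, 0 to 1, of the picture: columns of its width, rows of its height: a listed point, or the origin of a listed thing).
The state is a dict: "time_s": time; "joints": joint angles; "dq": joint speeds; "tau": joint torques, N m; "position": TCP position; "tool_rot": TCP orientation; "contact_force": force on the tool from outside, world axes, zero at the start; "ft_torque": the same for the moment, N m; "finger_gap": finger opening in m; "finger_force": force on a finger pad.
Only numpy, scipy, OpenCV 4.12 (cv2) and the standard library are available. Lean on these libraries where they do the work, as an engineer would, in place of code of your own. Each camera call takes 0.05 s, during which the arm holds its last target. There are 200 camera calls.

## Working session

There is one attempt and no reset: what is moved stays moved. The work goes in short steps, Python scripts to look and compute and a tool call to move; the robot and the scene stay as the last step left them, time stands still between calls to the robot, and variables do not carry over. Pictures are saved under pics/ and viewed, at most 10 in all, crops included, and the job is handed in when it is done.

Besides the shell and the picture viewer there is one more tool, called after "Call:" by a JSON object that holds its "api" and its "payload". move_arm: Moves the arm, as the interface text tells. Its arguments: {"type":"object","properties":{"translation":{"type":"array"},"twist":{"type":"array"},"gripper":{"type":"array"}},"required":["translation","twist","gripper"]}

```bash
mkdir -p pics
cat > h.py <<'E'
import numpy as np, cv2
from scipy.spatial.transform import Rotation as R
from rig import telemetry, vision, arm, finder
def rot(a):
    a=np.array(a,float)
    return a if a.shape==(3,3) else (R.from_rotvec(a).as_matrix() if a.size==3 else R.from_quat(a).as_matrix())
def campose(p,s=None):
    if 'mount' in p:
        T=np.eye(4);T[:3,:3]=rot(s['tool_rot']);T[:3,3]=s['position'];T=T@np.array(p['mount']);return T[:3,:3],T[:3,3]
    return rot(p['attitude']),np.array(p['eye'])
def ray(p,uv,s=None):
    A,e=campose(p,s)
    n=cv2.undistortPoints(np.array(uv,float).reshape(-1,1,2),np.array(p['intrinsics']),np.array(p['distortion'])).reshape(-1,2)
    return e,np.c_[n,np.ones(len(n))]@A.T
def at_z(p,uv,z,s=None):
    e,d=ray(p,uv,s); return e+d*((z-e[2])/d[:,2])[:,None]
def cloud(p,m,s=None):
    v,u=np.nonzero(m&(p['z_map']>0)); e,d=ray(p,np.c_[u,v],s)
    return e+d*p['z_map'][v,u][:,None]
E
python3 - <<'E'
from h import *
s=telemetry.sense();print({k:np.round(v,3) for k,v in s.items()})
for n in ['scene','top']:
    p=vision.get_image(n);cv2.imwrite(f'pics/{n}0.png',p['frame']);print(n,p.get('attitude'),p.get('eye'),p['shot'])
    for t in ['bottle','holder','gate','carton','tape','oximeter']:
        for r in finder.silhouettes(p,t):
            if r['score']<.3: continue
            c=cloud(p,r['region']); 
            print(t,round(r['score'],2),np.round(np.array(r['at'])*[640,400]),r['region'].sum(),np.round(np.percentile(c,[3,50,97],axis=0),3).tolist() if len(c) else '')
    for t in ['bottle','collar','holder','seat','gate_knob','gate_hinge']:
        for r in finder.spot_point(p,t):
            if r['score']<.3: continue
            uv=np.array(r['at'])*[640,400]
            z={'collar':.126,'seat':.156,'gate_knob':.195,'gate_hinge':.195}.get(t,0)
            print(' pt',t,round(r['score'],2),np.round(uv),np.round(at_z(p,uv,z),3))
E
```

```text
{'time_s': np.float64(0.0), 'joints': array([ 0.938,  0.528,  1.434,  0.   ,  1.181, -0.179]), 'dq': array([-0.001, -0.002, -0.001, -0.001, -0.001, -0.002]), 'tau': array([-0.0000e+00, -4.4235e+01, -1.7803e+01, -0.0000e+00,  8.0000e-03,
        0.0000e+00]), 'position': array([0.274, 0.561, 0.23 ]), 'tool_rot': array([-7.07e-01, -3.06e+00,  3.00e-03]), 'contact_force': array([-0.169, -0.072, -0.443]), 'ft_torque': array([ 0.   , -0.001,  0.012]), 'finger_force': np.float64(0.0), 'finger_gap': np.float64(0.085)}
scene [-1.86095979  0.76579211 -0.53523338] [-0.21174783 -0.85922467  0.60571998] 1
bottle 0.95 [463. 270.] 1713 [[0.603, -0.536, 0.008], [0.617, -0.514, 0.085], [0.64, -0.485, 0.175]]
bottle 0.94 [409. 265.] 958 [[0.551, -0.415, -0.0], [0.562, -0.399, 0.057], [0.627, -0.368, 0.126]]
bottle 0.92 [337. 255.] 1757 [[0.43, -0.303, 0.004], [0.447, -0.284, 0.084], [0.483, -0.248, 0.176]]
bottle 0.57 [366. 226.] 651 [[0.652, -0.201, 0.004], [0.664, -0.186, 0.058], [0.689, -0.161, 0.126]]
holder 0.91 [306. 216.] 2699 [[0.476, -0.107, 0.003], [0.598, -0.039, 0.05], [0.647, 0.026, 0.16
[... 2132 characters left out ...]
-0.291, -0.003], [0.59, -0.265, 0.028], [0.607, -0.238, 0.033]]
 pt bottle 0.86 [445. 179.] [[ 0.637 -0.51   0.   ]]
 pt bottle 0.6 [367. 238.] [[ 0.458 -0.274  0.   ]]
 pt bottle 0.52 [408. 203.] [[ 0.562 -0.396  0.   ]]
 pt bottle 0.51 [332. 160.] [[ 0.689 -0.169  0.   ]]
 pt collar 0.85 [460. 172.] [[ 0.636 -0.511  0.126]]
 pt collar 0.81 [368. 233.] [[ 0.466 -0.264  0.126]]
 pt collar 0.76 [336. 155.] [[ 0.677 -0.174  0.126]]
 pt collar 0.56 [413. 196.] [[ 0.567 -0.384  0.126]]
 pt holder 0.78 [286. 193.] [[ 0.587 -0.034  0.   ]]
 pt seat 0.84 [283. 184.] [[ 0.591 -0.036  0.156]]
 pt gate_knob 0.62 [254. 223.] [[0.485 0.03  0.195]]
 pt gate_hinge 0.63 [273. 209.] [[ 0.52  -0.016  0.195]]
```

View pics/scene0.png

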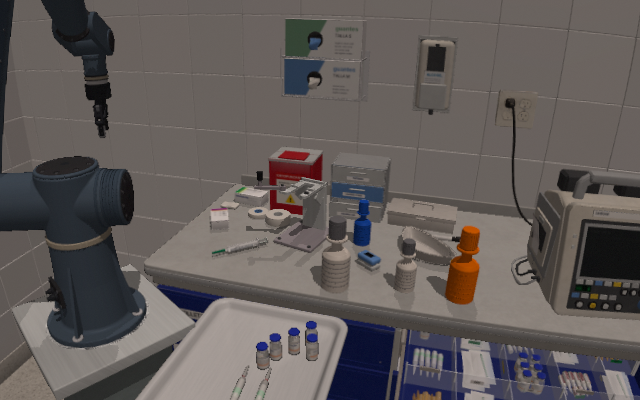

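View pics/top0.png

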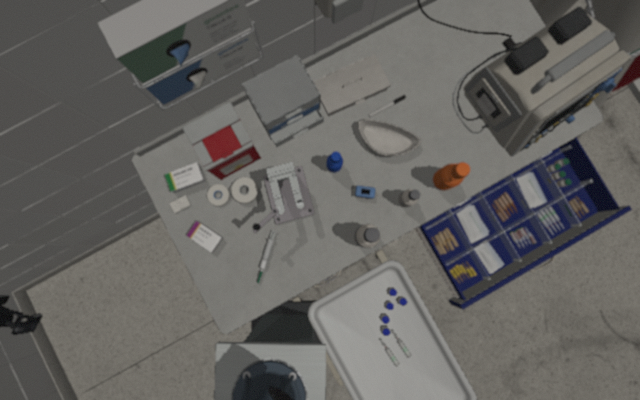

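The large white bottle, which is the target, is at scene (337,255) and top (367,233). The blue one at (363,225), the orange one at (463,270) and the small white one at (405,265) are look-alikes. The fork is at scene (306,216) with its gate swung open, knob at (261,174). I'll go above the fork for a wrist look.

Call:
{"api": "move_arm", "payload": {"translation": [[0, 0, -2.5], [0, 0, -2.5], [0, 0, -2.5], [0, 0, -2.5], [-2.7, -2.7, -1], [-2.7, -2.7, -1], [-2.7, -2.7, 0], [-2.7, -2.7, 0], [-2.7, -2.7, 0], [-2.7, -2.7, 0], [-2.7, -2.7, 0], [-2.7, -2.7, 0]], "twist": [0, 0, 0, 0, 0, 0, 0, 0, 0, 0, 0, 0], "gripper": [1, 1, 1, 1, 1, 1, 1, 1, 1, 1, 1, 1]}}

```text
time_s: 2.3
position: [0.3735, 0.2712, 0.3516]
tool_rot: [0.706, 3.061, 0.001]
contact_force: [0.5, -0.3, 0.4]
finger_gap: 0.0853
finger_force: 0.0
```

Call:
{"api": "move_arm", "payload": {"translation": [[-2.7, -2.7, 0], [-2.7, -2.7, 0], [-2.7, -2.7, 0], [-2.7, -2.7, 0], [-2.7, -2.7, 0], [-2.7, -2.7, 0], [-2.7, -2.7, 0], [-2.7, -2.7, 0], [0, 0, 0], [0, 0, 0]], "twist": [0, 0, 0, 0, 0, 0, 0, 0, 0, 0], "gripper": [1, 1, 1, 1, 1, 1, 1, 1, 1, 1]}}

```text
time_s: 3.13
position: [0.4733, -0.0178, 0.3512]
tool_rot: [-0.713, -3.059, -0.0]
contact_force: [-0.2, 0.1, 0.4]
finger_gap: 0.0854
finger_force: 0.0
```

```bash
cat > look.py <<'E'
from h import *
import sys
s=telemetry.sense();p=vision.get_image('wrist');cv2.imwrite(f'pics/{sys.argv[1]}.png',p['frame'])
T=rot(s['tool_rot']);print('pos',np.round(s['position'],4),'yaw y-axis',np.degrees(np.arctan2(T[1,1],T[0,1])).round(2),'z',T[:,2].round(3)); print(np.round(p['mount'],3).tolist())
for t,z in [('collar',.126),('seat',.156),('gate_knob',.195),('gate_hinge',.195),('holder',0)]:
    for r in finder.spot_point(p,t):
        if r['score']>.3:
            uv=np.array(r['at'])*[640,400]; print(t,round(r['score'],2),uv.round(),at_z(p,uv,z,s).round(4))
for t in ['holder','gate','bottle']:
    for r in finder.silhouettes(p,t):
        if r['score']<.3: continue
        c=cloud(p,r['region'],s); print(t,round(r['score'],2),(np.array(r['at'])*[640,400]).round(),r['region'].sum(),np.percentile(c,[3,50,97],axis=0).round(3).tolist() if len(c) else '')
        if t=='holder':
            q=c[(c[:,2]>.150)&(c[:,2]<.160)]
            if len(q)>50: print(' plate n',len(q),'z',np.median(q[:,2]).round(4),'rect',cv2.minAreaRect(q[:,:2].astype(np.float32)*1000))
np.savez('last.npz',z=p['z_map'],K=p['intrinsics'],D=p['distortion'],M=p['mount'],pos=s['position'],rot=s['tool_rot'])
E
python3 look.py w1
```

```text
pos [ 0.4733 -0.0178  0.3512] yaw y-axis 63.75 z [-0.  0. -1.]
[[-0.0, -0.952, -0.305, 0.077], [1.0, 0.0, -0.0, 0.0], [0.0, -0.305, 0.952, -0.142], [0.0, 0.0, 0.0, 1.0]]
collar 0.96 [283. 328.] [[ 0.6531 -0.1605  0.126 ]]
collar 0.77 [135. 245.] [[ 0.4615 -0.2701  0.126 ]]
collar 0.74 [126. 327.] [[ 0.5592 -0.3594  0.126 ]]
seat 0.58 [347. 269.] [[ 0.5914 -0.0391  0.156 ]]
gate_knob 0.9 [362. 166.] [[0.4785 0.0247 0.195 ]]
gate_knob 0.4 [414. 186.] [[0.5177 0.061  0.195 ]]
gate_hinge 0.94 [338. 223.] [[ 0.5204 -0.02    0.195 ]]
holder 0.58 [340. 221.] [[ 0.593  -0.0391  0.    ]]
holder 0.84 [343. 233.] 11324 [[0.477, -0.099, 0.008], [0.579, -0.031, 0.126], [0.64, 0.025, 0.194]]
 plate n 3578 z 0.1552 rect ((559.8276977539062, -13.998703002929688), (156.1981201171875, 140.22439575195312), 15.550432205200195)
holder 0.45 [350. 177.] 1208 [[0.469, -0.023, 0.161], [0.49, 0.011, 0.167], [0.525, 0.033, 0.207]]
gate 0.95 [350. 177.] 1206 [[0.469, -0.023, 0.161], [0.49, 0.011, 0.167], [0.525, 0.034, 0.207]]
bottle 0.91 [145. 300.] 972 [[0.553, -0.4, 0.002], [0.564, -0.376, 0.048], [0.581, -0.367, 0.094]]
bottle 0.8 [153. 230.] 4327 [[0.435, -0.28, 0.01], [0.46, -0.252, 0.097], [0.49, -0.236, 0.177]]
bottle 0.61 [285. 311.] 1638 [[0.654, -0.19, 0.006], [0.666, -0.167, 0.069], [0.686, -0.153, 0.127]]
```

```bash
cat > fit.py <<'E'
from h import *
from scipy.optimize import differential_evolution, least_squares
f=np.load('last.npz');p=dict(z_map=f['z'],intrinsics=f['K'],distortion=f['D'],mount=f['M']);s=dict(position=f['pos'],tool_rot=f['rot'])
c=cloud(p,np.ones((400,640),bool),s)
q=c[(abs(c[:,2]-.1555)<.0035)&(np.hypot(c[:,0]-.56,c[:,1]+.03)<.12)][:,:2]
def loc(v):
    a,x,y=v; d=q-[x,y]; return d@np.array([[np.cos(a),-np.sin(a)],[np.sin(a),np.cos(a)]])
def box(l,x0,x1,y0,y1):
    w=.0008
    g=lambda t:1/(1+np.exp(-np.clip(t/w,-50,50)))
    return g(l[:,0]-x0)*g(x1-l[:,0])*g(l[:,1]-y0)*g(y1-l[:,1])
def cost(v):
    l=loc(v); return -(box(l,-.072,.018,.016,.036).sum()+box(l,-.072,.018,-.036,-.016).sum()-box(l,-.085,.016,-.016,.016).sum()-box(l,-.09,-.073,-.036,.016).sum()-box(l,-.07,.015,-.045,-.037).sum())
r=differential_evolution(cost,[(-.2,.6),(.57,.61),(-.06,-.01)],seed=0)
print('yaw',np.degrees(r.x[0]),r.x[1:],r.fun,len(q))
a=r.x[0];Rz=np.array([[np.cos(a),-np.sin(a)],[np.sin(a),np.cos(a)]])
print('hinge',Rz@[-.062,.04]+r.x[1:])
l=loc(r.x); k=abs(l[:,0]+.045)<.015
h,_=np.histogram(l[k,1],np.arange(-.06,.062,.004));print(h)
for n,m,rad in [('cap',(c[:,2]>.165)&(np.hypot(c[:,0]-.463,c[:,1]+.263)<.05),.019),('knob',(c[:,2]>.185)&(np.hypot(c[:,0]-.483,c[:,1]-.027)<.03),.009)]:
    b=c[m]; t=b[b[:,2]>b[:,2].max()-.008]
    (x,y),rr=cv2.minEnclosingCircle((t[:,:2]*1000).astype(np.float32)); print(n,len(t),b[:,2].max(),t.mean(0).round(4),x,y,rr)
E
python3 fit.py
```

```text
yaw 16.127462001953884 [ 0.59109707 -0.03989649] -1979.1331875285546 3399
hinge [ 0.52042601 -0.0186927 ]
[ 0  0  0  0  0  2 63 62 68 83 97  0  0  0  0  0  0  0  0 91 86 91 72 63
  0  0  2  0  0  0]
cap 799 0.17878046657474717 [ 0.4639 -0.266   0.1759] 463.7958068847656 -268.5524597167969 19.639659881591797
knob 2357 0.4440679522824186 [0.477  0.0225 0.4388] 482.6078186035156 26.09380531311035 28.977828979492188
```

View pics/w1.png

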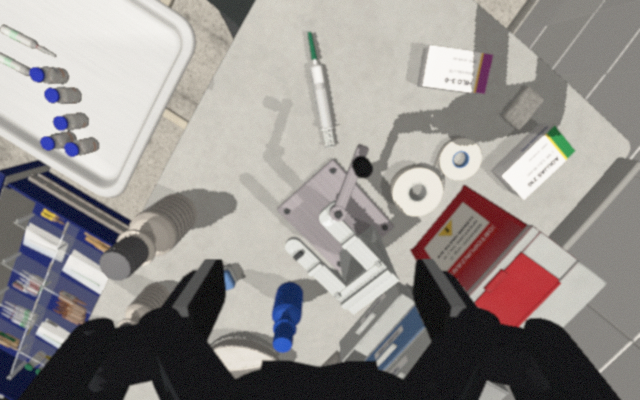

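The wrist view shows the fork around (340,260), knob at (362,166), tape at (417,190) and the target bottle's cap at (123,258). The measured distances match the drawing, with fork yaw 16.1° and seat at (0.591,-0.040). Next I'll align the fingers with the fork's y axis and hover over the bottle.

Call:
{"api": "move_arm", "payload": {"translation": [[0, 0, 1.15], [0, 0, 1.15], [0, 0, 1.15], [0, 0, 1.15], [0, 0, 1.15], [0, 0, 1.15]], "twist": [-7.06, -7.06, -7.06, -7.06, -7.06, -7.06], "gripper": [1, 1, 1, 1, 1, 1]}}

```text
time_s: 4.08
position: [0.4728, -0.0155, 0.2819]
tool_rot: [-0.458, 3.108, -0.0]
contact_force: [0.2, 0.1, -1.3]
finger_gap: 0.0854
finger_force: 0.0
```

Call:
{"api": "move_arm", "payload": {"translation": [[1.1, -3.38, 0], [1.1, -3.38, 0], [1.1, -3.38, 0], [1.1, -3.38, 0], [1.1, -3.38, 0], [1.1, -3.38, 0], [1.1, -3.38, 0], [0, 0, 0], [0, 0, 0], [0, 0, 0]], "twist": [0, 0, 0, 0, 0, 0, 0, 0, 0, 0], "gripper": [1, 1, 1, 1, 1, 1, 1, 1, 1, 1]}}

```text
time_s: 4.92
position: [0.4654, -0.2638, 0.282]
tool_rot: [0.447, -3.109, -0.002]
contact_force: [-0.2, 0.5, 0.6]
finger_gap: 0.0852
finger_force: 0.0
```

```bash
sed -i 's/^    b=c\[m\].*/    b=c[m\&(c[:,2]<.22)]\n    if len(b)<20: continue\n    t=b[b[:,2]>np.percentile(b[:,2],99)-.005]/' fit.py; python3 look.py w2; python3 fit.py | grep -E 'cap|knob'
```

```text
pos [ 0.4654 -0.2638  0.282 ] yaw y-axis 106.35 z [-0.001  0.001 -1.   ]
[[-0.0, -0.953, -0.305, 0.077], [1.0, -0.0, -0.0, -0.001], [0.0, -0.305, 0.953, -0.142], [0.0, 0.0, 0.0, 1.0]]
collar 0.78 [311. 176.] [[ 0.463  -0.2724  0.126 ]]
collar 0.77 [ 61. 270.] [[ 0.6369 -0.5027  0.126 ]]
collar 0.75 [179. 233.] [[ 0.556  -0.3833  0.126 ]]
collar 0.71 [339. 350.] [[ 0.6492 -0.1866  0.126 ]]
gate_knob 0.73 [625. 305.] [[0.4798 0.0236 0.195 ]]
gate_hinge 0.72 [291. 240.] [[ 0.4988 -0.2769  0.195 ]]
holder 0.63 [439. 280.] [[ 0.5931 -0.0397  0.    ]]
holder 0.74 [471. 283.] 7863 [[0.472, -0.108, 0.006], [0.532, -0.029, 0.01], [0.65, 0.023, 0.203]]
 plate n 961 z 0.1552 rect ((557.034423828125, 3.5910873413085938), (136.48895263671875, 137.21316528320312), 28.558469772338867)
gate 0.91 [593. 296.] 2055 [[0.469, -0.027, 0.159], [0.484, 0.015, 0.167], [0.522, 0.029, 0.206]]
bottle 0.94 [190. 225.] 2545 [[0.553, -0.406, 0.009], [0.565, -0.385, 0.07], [0.585, -0.368, 0.127]]
bottle 0.8 [318. 170.] 4102 [[0.433, -0.298, 0.02], [0.453, -0.272, 0.139], [0.479, -0.245, 0.177]]
bottle 0.72 [ 79. 258.] 6766 [[0.606, -0.52, 0.012], [0.624, -0.492, 0.097], [0.651, -0.472, 0.177]]
bottle 0.58 [338. 326.] 2031 [[0.654, -0.199, 0.006], [0.664, -0.182, 0.067], [0.683, -0.159, 0.12]]
cap 1626 0.1786068831626235 [ 0.4636 -0.2696  0.1762] 464.63104248046875 -269.3340148925781 18.707612991333008
knob 241 0.20765256377316627 [0.4788 0.0198 0.2052] 478.3570861816406 22.580062866210938 9.183966636657715
```

View pics/w2.png

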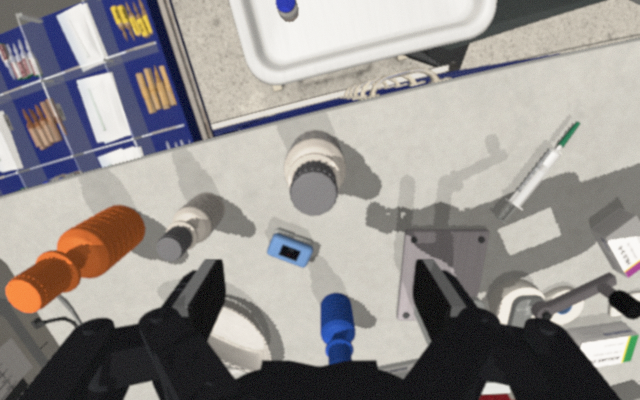

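The target cap is at pixel (313,195), midway between the fingers. I'll go down and grip it.

Call:
{"api": "move_arm", "payload": {"translation": [[0.3, -0.5, 0], [0, 0, 2.5], [0, 0, 2.5], [0, 0, 2.5], [0, 0, 2.5], [0, 0, 2.5], [0, 0, 1.5], [0, 0, 0.4], [0, 0, 0]], "twist": [0, 0, 0, 0, 0, 0, 0, 0, 0], "gripper": [1, 1, 1, 1, 1, 1, 1, 1, 1]}}

```text
time_s: 6.12
position: [0.4636, -0.2702, 0.1372]
tool_rot: [0.446, -3.108, -0.003]
contact_force: [-0.9, 0.1, 0.0]
finger_gap: 0.0855
finger_force: 0.0
```

Call:
{"api": "move_arm", "payload": {"translation": [[0, 0, 0], [0, 0, 0], [0, 0, 0], [0, 0, 0], [0, 0, 0], [0, 0, 0], [0, 0, 0], [0, 0, 0], [0, 0, 0]], "twist": [0, 0, 0, 0, 0, 0, 0, 0, 0], "gripper": [0, 0, 0, 0, 0, 0, 0, 0, 0]}}

```text
time_s: 6.87
position: [0.4646, -0.2703, 0.1396]
tool_rot: [-0.447, 3.108, -0.002]
contact_force: [-0.7, 1.8, 6.6]
finger_gap: 0.0364
finger_force: 59.4
```

Call:
{"api": "move_arm", "payload": {"translation": [[0, 0, -1], [0, 0, -1.7], [0, 0, -1.7], [0, 0, -1.6], [0, 0, 0]], "twist": [0, 0, 0, 0, 0], "gripper": [0, 0, 0, 0, 0]}}

```text
time_s: 7.28
position: [0.4657, -0.2716, 0.2016]
tool_rot: [-0.447, 3.105, -0.008]
contact_force: [1.1, -0.4, -1.9]
finger_gap: 0.0369
finger_force: 60.4
```

Call:
{"api": "move_arm", "payload": {"translation": [[-0.2, 1, 0], [-0.4, 2, 0], [-0.5, 2.4, 0], [-0.5, 2.4, 0], [-0.5, 2.4, 0], [-0.5, 2.4, 0], [-0.4, 2.4, 0], [-0.3, 2, 0], [-0.3, 1.6, 0], [0, 0, 0], [0, 0, 0]], "twist": [0, 0, 0, 0, 0, 0, 0, 0, 0, 0, 0], "gripper": [0, 0, 0, 0, 0, 0, 0, 0, 0, 0, 0]}}

```text
time_s: 8.2
position: [0.445, -0.0802, 0.1974]
tool_rot: [0.45, -3.107, -0.002]
contact_force: [0.1, -0.1, -2.3]
finger_gap: 0.0371
finger_force: 60.6
```

```bash
python3 look.py w3; python3 fit.py
python3 - <<'E'
from h import *
p=vision.get_image('scene');cv2.imwrite('pics/s3.png',cv2.resize(p['frame'][120:320,200:480],None,fx=2.8,fy=2.8))
for r in finder.silhouettes(p,'bottle'):
    c=cloud(p,r['region']);print(round(r['score'],2),np.percentile(c,[2,50,98],axis=0).round(3).tolist())
for r in finder.spot_point(p,'collar'):
    print(r['score'],at_z(p,np.array(r['at'])*[640,400],.184).round(3))
E
```

```text
pos [ 0.445  -0.0802  0.1974] yaw y-axis 106.49 z [-0.002  0.001 -1.   ]
[[-0.0, -0.953, -0.305, 0.077], [1.0, -0.0, -0.0, -0.001], [0.0, -0.305, 0.953, -0.142], [0.0, 0.0, 0.0, 1.0]]
collar 0.8 [319. 250.] [[ 0.4728 -0.072   0.126 ]]
gate_knob 0.81 [479. 353.] [[0.4772 0.0226 0.195 ]]
holder 0.75 [318. 351.] 2543 [[0.478, -0.113, 0.009], [0.537, -0.037, 0.155], [0.634, 0.015, 0.167]]
 plate n 1338 z 0.1552 rect ((515.250732421875, -24.26305389404297), (34.84906768798828, 143.03997802734375), 28.854267120361328)
holder 0.68 [461. 351.] 327 [[0.426, -0.035, 0.157], [0.513, -0.025, 0.166], [0.523, 0.034, 0.251]]
gate 0.75 [370. 352.] 286 [[0.451, -0.028, 0.159], [0.514, -0.025, 0.166], [0.522, 0.031, 0.228]]
bottle 0.68 [ 20. 208.] 2027 [[0.553, -0.397, 0.0], [0.566, -0.371, 0.03], [0.591, -0.367, 0.06]]
bottle 0.63 [323. 246.] 16387 [[0.414, -0.107, 0.093], [0.432, -0.084, 0.215], [0.459, -0.06, 0.235]]
bottle 0.58 [166. 357.] 68 [[0.658, -0.186, 0.067], [0.665, -0.181, 0.07], [0.674, -0.177, 0.072]]
yaw 12.327935813756259 [ 0.57666769 -0.04721231] -1173.9565083769935 1291
hinge [ 0.50755705 -0.02137206]
[  0   0   0   0   0   0  70 142 147 150 121  10   0   0   0   0   0   0
  14 119 126 154 156  64  14   0   0   0   0   0]
knob 32 0.2068451376769922 [0.4765 0.0156 0.2037] 476.362060546875 16.020395278930664 1.8194295167922974
0.97 [[0.652, -0.201, -0.0], [0.664, -0.187, 0.058], [0.687, -0.159, 0.127]]
0.92 [[0.602, -0.537, 0.003], [0.617, -0.514, 0.084], [0.645, -0.48, 0.176]]
0.86 [[0.412, -0.116, 0.063], [0.43, -0.099, 0.136], [0.462, -0.069, 0.235]]
0.63 [[0.551, -0.415, 0.004], [0.562, -0.399, 0.061], [0.583, -0.376, 0.126]]
0.97 [[ 0.515 -0.298  0.184]]
0.83 [[ 0.536 -0.541  0.184]]
0.6 [[ 0.441 -0.085  0.184]]
0.55 [[ 0.435 -0.478  0.184]]
```

View pics/s3.png

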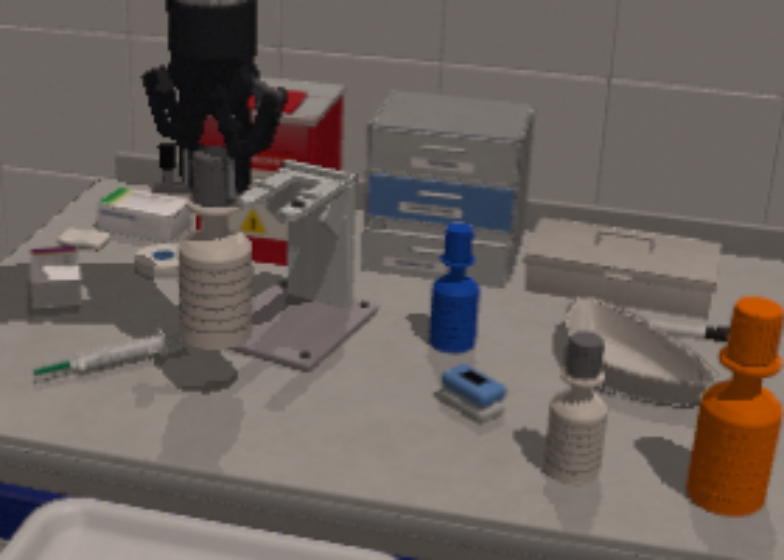

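View pics/w3.png

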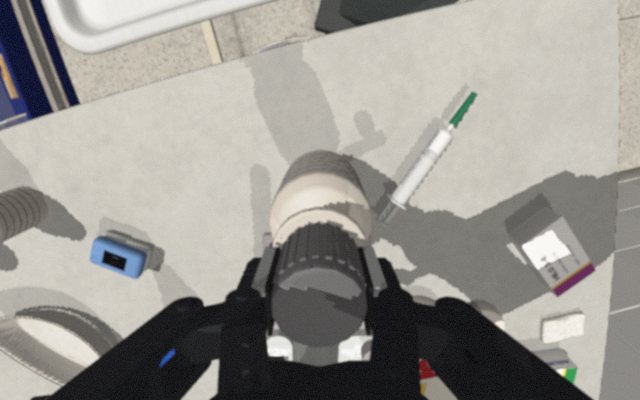

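The bottle hangs upright at crop (215,290), and from the wrist camera the cap sits centred between the fingers at (320,300). I'll measure the cap centre before inserting it.

Run:
```python
from h import *
s=telemetry.sense();p=vision.get_image('wrist')
c=cloud(p,np.ones((400,640),bool),s)
print(np.round(s['position'],4))
m=(np.hypot(c[:,0]-.445,c[:,1]+.080)<.04)&(c[:,2]>.2)&(c[:,2]<.25)
r=max(finder.silhouettes(p,'bottle'),key=lambda r:r['region'].sum())
b=cloud(p,r['region'],s); zt=np.percentile(b[:,2],98); t=b[(abs(b[:,2]-zt)<.004)]
print('top z',zt,len(t),cv2.minEnclosingCircle((t[:,:2]*1000).astype(np.float32)),t.mean(0))
```

```text
[ 0.4463 -0.0819  0.1983]
top z 0.23612880490161436 6350 ((446.95025634765625, -82.46479797363281), 19.428956985473633) [ 0.44483633 -0.08288304  0.23510475]
```

Call:
{"api": "move_arm", "payload": {"translation": [[0, 0, 0.8], [0, 0, 0.8], [0, 0, 0], [-1, 0, 0], [-1.5, 0, 0], [-1.5, 0, 0], [-1.5, 0, 0], [-1.5, 0, 0], [-1.5, 0, 0], [-1, 0, 0], [0, 0, 0], [0, 0, 0]], "twist": [0, 0, 0, 0, 0, 0, 0, 0, 0, 0, 0, 0], "gripper": [0, 0, 0, 0, 0, 0, 0, 0, 0, 0, 0, 0]}}

```text
time_s: 9.9
position: [0.5375, -0.0546, 0.182]
tool_rot: [0.448, -3.109, -0.0]
contact_force: [-0.4, -0.2, -2.0]
finger_gap: 0.0366
finger_force: 60.6
```

Call:
{"api": "move_arm", "payload": {"translation": [[-1, 0, 0], [-1.2, 0, 0], [-1.2, -0.05, 0], [-1.2, 0, 0], [-0.9, 0, 0], [0, 0, 0], [0, 0, 0], [0, 0, 0]], "twist": [0, 0, 0, 0, 0, 0, 0, 0], "gripper": [0, 0, 0, 0, 0, 0, 0, 0]}}

```text
time_s: 10.57
position: [0.5893, -0.0399, 0.182]
tool_rot: [0.447, -3.108, -0.001]
contact_force: [0.1, 0.1, -3.2]
finger_gap: 0.0371
finger_force: 60.6
```

Run:
```python
from h import *
s=telemetry.sense();print(s['position'],s['contact_force'])
p=vision.get_image('scene');cv2.imwrite('pics/s4.png',cv2.resize(p['frame'][130:270,230:410],None,fx=4,fy=4,interpolation=cv2.INTER_CUBIC))
```

```text
[ 0.58931533 -0.03986856  0.18203149] [ 0.05934752  0.08395437 -3.17214185]
```

View pics/s4.png

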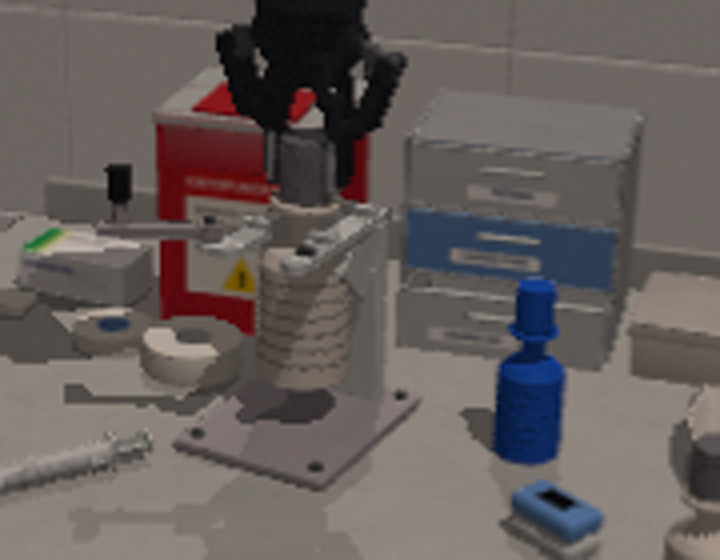

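The neck is in the slot at crop (300,230), with the collar above the prongs and the body below them. I'll lower it.

Call:
{"api": "move_arm", "payload": {"translation": [[-0.1, 0, 0], [0, 0, 0.3], [0, 0, 0.3], [0, 0, 0.3], [0, 0, 0.2], [0, 0, 0.1], [0, 0, 0], [0, 0, 0]], "twist": [0, 0, 0, 0, 0, 0, 0, 0], "gripper": [0, 0, 0, 0, 0, 0, 0, 0]}}

```text
time_s: 11.28
position: [0.5913, -0.0396, 0.1702]
tool_rot: [0.447, -3.109, -0.0]
contact_force: [0.0, 0.2, -2.1]
finger_gap: 0.0368
finger_force: 61.0
```

Call:
{"api": "move_arm", "payload": {"translation": [[0, 0, 0.1], [0, 0, 0], [0, 0, 0]], "twist": [0, 0, 0], "gripper": [0, 0, 0]}}

```text
time_s: 11.53
position: [0.5916, -0.0397, 0.1696]
tool_rot: [-0.447, 3.109, -0.0]
contact_force: [1.1, -0.7, -0.7]
finger_gap: 0.0367
finger_force: 60.9
```

Contact is starting. I'll release and retreat upward.

Call:
{"api": "move_arm", "payload": {"translation": [[0, 0, 0], [0, 0, 0], [0, 0, 0], [0, 0, 0], [0, 0, 0], [0, 0, 0], [0, 0, -1.5], [0, 0, -2.5], [0, 0, -2.5], [0, 0, -2.5], [0, 0, -2], [0, 0, 0]], "twist": [0, 0, 0, 0, 0, 0, 0, 0, 0, 0, 0, 0], "gripper": [0.8, 0.8, 0.8, 0.8, 0.8, 0.8, 0.8, 0.8, 0.8, 0.8, 0.8, 0.8]}}

```text
time_s: 12.53
position: [0.594, -0.0402, 0.2842]
tool_rot: [-0.446, 3.1, -0.006]
contact_force: [1.5, -1.0, 0.4]
finger_gap: 0.0686
finger_force: 0.0
```

Call:
{"api": "move_arm", "payload": {"translation": [[2, 0.5, 0], [2, 0.5, 0], [2, 0.5, 0], [2, 0.5, 0], [0, 0, 0], [0, 0, 0]], "twist": [0, 0, 0, 0, 0, 0], "gripper": [0.5, 0.5, 0.5, 0.5, 0.5, 0.5]}}

```text
time_s: 13.03
position: [0.5081, -0.0428, 0.2789]
tool_rot: [0.446, -3.109, -0.001]
contact_force: [0.8, -0.9, 0.5]
finger_gap: 0.0428
finger_force: 0.0
```

```bash
python3 look.py w5; sed -i 's/-.463,c\[:,1\]+.263/-.591,c[:,1]+.040/' fit.py; python3 fit.py
```

```text
pos [ 0.5081 -0.0428  0.2789] yaw y-axis 106.33 z [-0.001  0.    -1.   ]
[[-0.0, -0.953, -0.305, 0.077], [1.0, -0.0, -0.0, -0.001], [0.0, -0.305, 0.953, -0.142], [0.0, 0.0, 0.0, 1.0]]
collar 0.74 [169. 280.] [[ 0.6534 -0.163   0.126 ]]
collar 0.7 [294. 275.] [[ 0.6093 -0.0405  0.126 ]]
gate_knob 0.56 [416. 194.] [[0.4797 0.0211 0.195 ]]
gate_hinge 0.63 [343. 233.] [[ 0.5242 -0.0202  0.195 ]]
holder 0.65 [304. 215.] [[ 0.591  -0.0407  0.    ]]
holder 0.64 [324. 200.] 10590 [[0.473, -0.106, 0.006], [0.539, -0.027, 0.154], [0.627, 0.028, 0.206]]
 plate n 3041 z 0.1552 rect ((560.5380859375, -11.909317016601562), (147.78744506835938, 140.25917053222656), 20.306171417236328)
gate 0.96 [392. 197.] 2314 [[0.47, -0.026, 0.001], [0.49, 0.014, 0.167], [0.53, 0.035, 0.207]]
bottle 0.75 [180. 262.] 2616 [[0.654, -0.191, 0.01], [0.665, -0.17, 0.069], [0.685, -0.153, 0.127]]
bottle 0.68 [ 30. 141.] 2570 [[0.553, -0.398, 0.004], [0.569, -0.375, 0.056], [0.595, -0.367, 0.093]]
bottle 0.6 [300. 266.] 4967 [[0.559, -0.065, 0.049], [0.576, -0.044, 0.169], [0.603, -0.023, 0.207]]
yaw 16.736676452260614 [ 0.59056474 -0.0401263 ] -2270.3927026716606 3008
hinge [ 0.51967222 -0.01967513]
[  0   0   0   0   0   0 108 108 115 133 147   0   0   0   0   0   0   0
   0 159 127 158 149  85   0   0   0   0   0   0]
cap 1515 0.20827455349987678 [ 0.5897 -0.04    0.206 ] 591.6077270507812 -39.9925651550293 18.976045608520508
knob 451 0.20826322193657526 [0.4784 0.0226 0.2058] 478.81402587890625 23.359588623046875 8.720677375793457
```

View pics/w5.png

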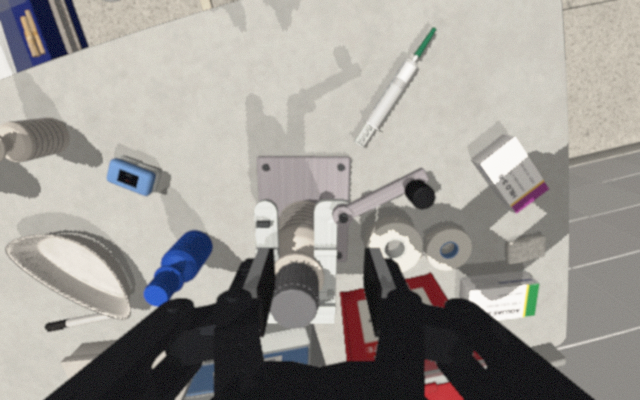

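The bottle hangs seated: cap top at 0.207 m, axis within 1 mm of the seat. The knob is at pixel (419,193), world (0.479, 0.023). I'll pinch it.

Call:
{"api": "move_arm", "payload": {"translation": [[0.2, 1.8, 0], [0.25, 1.8, 0], [0.25, 1.8, 0], [0.25, 1.8, 0], [0, 0, 0], [0, 0, 0]], "twist": [0, 0, 0, 0, 0, 0], "gripper": [0.7, 0.7, 0.7, 0.7, 0.7, 0.7]}}

```text
time_s: 13.98
position: [0.4795, 0.024, 0.2794]
tool_rot: [-0.45, 3.109, -0.001]
contact_force: [-0.2, -1.1, -0.6]
finger_gap: 0.0597
finger_force: 0.0
```

Call:
{"api": "move_arm", "payload": {"translation": [[0, 0, 2], [0, 0, 2.5], [0, 0, 2.5], [0, 0, 2], [0, 0, 0.9], [0, 0, 0], [0, 0, 0], [0, 0, 0], [0, 0, 0], [0, 0, 0], [0, 0, 0], [0, 0, 0]], "twist": [0, 0, 0, 0, 0, 0, 0, 0, 0, 0, 0, 0], "gripper": [0.7, 0.7, 0.7, 0.7, 0.7, 0.7, 0, 0, 0, 0, 0, 0]}}

```text
time_s: 14.98
position: [0.4795, 0.024, 0.1816]
tool_rot: [-0.447, 3.109, 0.001]
contact_force: [-1.9, 2.6, 5.7]
finger_gap: 0.0158
finger_force: 58.5
```

Run:
```python
from h import *
s=telemetry.sense();T=rot(s['tool_rot']);P=np.array(s['position'][:2]);print(s['position'],s['contact_force'],s['finger_gap'])
H=np.array([.520,-.019]);d=P-H;print(np.hypot(*d),np.degrees(np.arctan2(d[1],d[0])))
end=np.radians(286.4);a0=np.arctan2(d[1],d[0]);n=24
A=np.linspace(a0,end,n+1);pts=H+np.c_[np.cos(A),np.sin(A)]*np.linspace(np.hypot(*d),.06,n+1)[:,None]
B=T[:2,:2]; print((np.diff(pts,axis=0)@B*100).round(2).tolist())
```

```text
[0.47946144 0.02397881 0.18158374] [-1.87429462  2.64709802  5.74892938] 0.015837186221727643
0.05908090471073132 133.32638082062837
[[0.57, -0.33], [0.53, -0.39], [0.48, -0.45], [0.43, -0.5], [0.37, -0.54], [0.31, -0.58], [0.25, -0.61], [0.18, -0.64], [0.11, -0.65], [0.03, -0.66], [-0.04, -0.66], [-0.11, -0.65], [-0.19, -0.64], [-0.26, -0.61], [-0.32, -0.58], [-0.39, -0.54], [-0.44, -0.49], [-0.5, -0.44], [-0.54, -0.38], [-0.58, -0.32], [-0.61, -0.26], [-0.64, -0.19], [-0.66, -0.11], [-0.67, -0.04]]
```

Call:
{"api": "move_arm", "payload": {"translation": [[0.57, -0.33, 0], [0.53, -0.39, 0], [0.48, -0.45, 0], [0.43, -0.5, 0], [0.37, -0.54, 0], [0.31, -0.58, 0], [0.25, -0.61, 0], [0.18, -0.64, 0], [0, 0, 0]], "twist": [0, 0, 0, 0, 0, 0, 0, 0, 0], "gripper": [0, 0, 0, 0, 0, 0, 0, 0, 0]}}

```text
time_s: 15.73
position: [0.4552, -0.0232, 0.1813]
tool_rot: [0.448, -3.098, -0.006]
contact_force: [-12.2, 0.8, 16.9]
finger_gap: 0.0161
finger_force: 60.5
```

Call:
{"api": "move_arm", "payload": {"translation": [[0.11, -0.65, 0], [0.03, -0.66, 0], [-0.04, -0.66, 0], [-0.11, -0.65, 0], [-0.19, -0.64, 0], [-0.26, -0.61, 0], [-0.32, -0.58, 0], [-0.39, -0.54, 0], [0, 0, 0]], "twist": [0, 0, 0, 0, 0, 0, 0, 0, 0], "gripper": [0, 0, 0, 0, 0, 0, 0, 0, 0]}}

```text
time_s: 16.48
position: [0.4848, -0.0699, 0.1808]
tool_rot: [0.45, -3.105, 0.003]
contact_force: [-4.0, -3.2, 2.4]
finger_gap: 0.0157
finger_force: 60.2
```

Call:
{"api": "move_arm", "payload": {"translation": [[-0.44, -0.49, 0], [-0.5, -0.44, 0], [-0.54, -0.38, 0], [-0.58, -0.32, 0], [-0.61, -0.26, 0], [-0.64, -0.19, 0], [-0.66, -0.11, 0], [-0.67, -0.04, 0], [0, 0, 0], [0, 0, 0]], "twist": [0, 0, 0, 0, 0, 0, 0, 0, 0, 0], "gripper": [0, 0, 0, 0, 0, 0, 0, 0, 0, 0]}}

```text
time_s: 17.32
position: [0.5396, -0.0757, 0.1807]
tool_rot: [-0.443, 3.105, 0.002]
contact_force: [2.4, 5.7, -0.8]
finger_gap: 0.0162
finger_force: 60.0
```

Call:
{"api": "move_arm", "payload": {"translation": [[-0.3, 0, 0], [0, 0, 0], [0, 0, 0]], "twist": [0, 0, 0], "gripper": [0, 0, 0]}}

```text
time_s: 17.57
position: [0.5408, -0.0754, 0.1806]
tool_rot: [-0.446, 3.108, 0.001]
contact_force: [-0.2, 5.3, 2.5]
finger_gap: 0.0158
finger_force: 60.3
```

Call:
{"api": "move_arm", "payload": {"translation": [[0, 0, 0], [0, 0, 0], [0, 0, 0], [0, 0, 0], [0, 0, -1.5], [0, 0, -2.5], [0, 0, -2.5], [0, 0, -2.5], [2, 0, -1], [2, 0, 0], [0, 0, 0], [0, 0, 0]], "twist": [0, 0, 0, 0, 0, 0, 0, 0, 0, 0, 0, 0], "gripper": [0.6, 0.6, 0.6, 0.6, 0.6, 0.6, 0.6, 0.6, 0.6, 0.6, 0.6, 0.6]}}

```text
time_s: 18.57
position: [0.5012, -0.0879, 0.2806]
tool_rot: [-0.445, 3.109, -0.001]
contact_force: [0.5, -0.3, 0.2]
finger_gap: 0.0513
finger_force: 0.0
```

```bash
sed -i 's/-.483,c\[:,1\]-.027/-.539,c[:,1]+.0755/' fit.py; python3 look.py w6 | grep -E 'pos|gate|collar'; python3 fit.py
```

```text
pos [ 0.5012 -0.0879  0.2806] yaw y-axis 106.28 z [ 0.001 -0.    -1.   ]
collar 0.94 [208. 292.] [[ 0.6501 -0.1674  0.126 ]]
collar 0.9 [ 31. 161.] [[ 0.5595 -0.3608  0.126 ]]
collar 0.68 [338. 292.] [[ 0.6103 -0.0354  0.126 ]]
gate_knob 0.63 [319. 254.] [[ 0.5397 -0.0772  0.195 ]]
gate_hinge 0.62 [400. 252.] [[ 0.5206 -0.0179  0.195 ]]
gate 0.86 [335. 236.] 2190 [[0.514, -0.089, 0.158], [0.53, -0.065, 0.167], [0.548, -0.016, 0.207]]
yaw 16.156458512309626 [ 0.5915869  -0.04197546] -1461.58927122819 2282
hinge [ 0.52090511 -0.02080745]
[ 0  0  0  0  0  0 58 60  2  0  0  0  0  0  0  0  0  0  0 72 95 96 57 27
 10  0  0  0  0  0]
cap 1469 0.20800981985568287 [ 0.5901 -0.0406  0.206 ] 591.9521484375 -40.048641204833984 19.244110107421875
knob 417 0.20784488453811326 [ 0.5353 -0.0777  0.2057] 535.9297485351562 -77.45143127441406 8.970446586608887
```

View pics/w6.png

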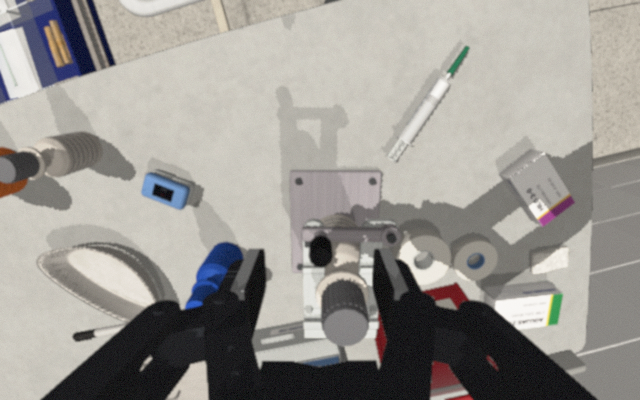

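The gate lies across the mouth with its knob at pixel (320,250), within about 1° of shut. A gentle push with closed fingers from outside will make sure it is against its stop.

Call:
{"api": "move_arm", "payload": {"translation": [[0, 0, 0], [0, 0, 0], [0, 0, 0], [0, 0, 2], [0, 0, 2.5], [0, 0, 2.5], [0, 0, 2], [0, 0, 0.4], [0, 0, 0], [-0.6, 0, 0], [-0.6, 0, 0], [0, 0, 0]], "twist": [0, 0, 0, 0, 0, 0, 0, 0, 0, 0, 0, 0], "gripper": [0, 0, 0, 0, 0, 0, 0, 0, 0, 0, 0, 0]}}

```text
time_s: 20.02
position: [0.5159, -0.0845, 0.188]
tool_rot: [-0.447, 3.105, -0.004]
contact_force: [-0.7, -0.0, -0.1]
finger_gap: -0.0
finger_force: 0.0
```

Call:
{"api": "move_arm", "payload": {"translation": [[-0.3, 0, 0], [-0.3, 0, 0], [0, 0, 0]], "twist": [0, 0, 0], "gripper": [0, 0, 0]}}

```text
time_s: 20.27
position: [0.5181, -0.0826, 0.1868]
tool_rot: [0.448, -3.107, 0.001]
contact_force: [-3.6, -2.1, 2.7]
finger_gap: 0.0
finger_force: 1.9
```

Call:
{"api": "move_arm", "payload": {"translation": [[-0.2, 0, 0], [0, 0, 0], [0, 0, 0]], "twist": [0, 0, 0], "gripper": [0, 0, 0]}}

```text
time_s: 20.52
position: [0.5183, -0.0825, 0.1866]
tool_rot: [0.448, -3.104, 0.001]
contact_force: [-6.7, -4.4, 5.7]
finger_gap: -0.0001
finger_force: 4.1
```

Call:
{"api": "move_arm", "payload": {"translation": [[-0.2, 0, 0], [0, 0, 0], [0, 0, 0]], "twist": [0, 0, 0], "gripper": [0, 0, 0]}}

```text
time_s: 20.77
position: [0.5184, -0.0824, 0.1866]
tool_rot: [0.448, -3.099, 0.001]
contact_force: [-11.5, -5.9, 8.0]
finger_gap: 0.0001
finger_force: 6.4
```

The knob holds firm while the force climbs, so the gate is against its stop. I'll back off, lift and make a final check.

Call:
{"api": "move_arm", "payload": {"translation": [[1, 0, 0], [2, 0, 0], [1, 0, -1], [0, 0, -3], [0, 0, -3], [0, 0, -3], [0, 0, 0], [0, 0, 0]], "twist": [0, 0, 0, 0, 0, 0, 0, 0], "gripper": [0, 0, 0, 0, 0, 0, 0, 0]}}

```text
time_s: 21.43
position: [0.4856, -0.0928, 0.2883]
tool_rot: [-0.446, 3.104, -0.004]
contact_force: [-0.7, 0.3, -0.0]
finger_gap: -0.0001
finger_force: 0.0
```

```bash
python3 look.py w7 | grep -E 'pos|gate'; python3 fit.py | grep -E 'cap|knob|yaw|hinge'
```

```text
pos [ 0.4856 -0.0928  0.2883] yaw y-axis 106.35 z [ 0.006 -0.002 -1.   ]
gate_hinge 0.64 [393. 263.] [[ 0.5198 -0.0212  0.195 ]]
gate_hinge 0.43 [176. 193.] [[ 0.5099 -0.1991  0.195 ]]
gate 0.83 [368. 244.] 1155 [[0.512, -0.088, 0.159], [0.526, -0.04, 0.166], [0.536, -0.014, 0.171]]
yaw 16.44538446507548 [ 0.58339086 -0.0430241 ] -950.2990421471133 1158
hinge [ 0.51260323 -0.02221278]
```

```bash
python3 -c "
from h import *
p=vision.get_image('scene')
for t,z in [('gate_knob',.195),('gate_hinge',.195)]:
    for r in finder.spot_point(p,t): print(t,r['score'],at_z(p,np.array(r['at'])*[640,400],z).round(3))
for r in finder.silhouettes(p,'bottle'):
    c=cloud(p,r['region']);print(round(r['score'],2),np.percentile(c,[2,50,98],axis=0).round(3).tolist())
print(arm.finish_job())"
```

```text
gate_knob 0.78 [[ 0.53  -0.085  0.195]]
gate_hinge 0.76 [[ 0.529 -0.021  0.195]]
0.84 [[0.651, -0.202, -0.0], [0.664, -0.187, 0.057], [0.688, -0.164, 0.126]]
0.74 [[0.557, -0.075, 0.035], [0.574, -0.059, 0.098], [0.601, -0.027, 0.206]]
0.69 [[0.551, -0.415, -0.001], [0.562, -0.399, 0.058], [0.692, -0.309, 0.126]]
0.64 [[0.602, -0.537, -0.0], [0.618, -0.514, 0.083], [0.758, -0.44, 0.176]]
the job is handed in; nothing more can be done
None
```

The bottle hangs seated in the fork behind the lips, the gate is shut against its stop, and the job was handed in at about 21.5 s of the 59 s; I never touched the carton, tape roll or oximeter.

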